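# Park the tube tester's selector ring and latch its lid

### The job

Put the tube tester away for the night: push the lever of the slim selector ring round until it stands directly under the pointer rib of the ring above, without touching the fixed rings above and below it. Then swing the hasp over the lid's catch until it lies flat, and leave the lid shut and the loose tubes and other things where they are.

Things in the scene. Friction and masses are not known exactly. Their poses are not given: they have to be found in the camera images.
- tester: grey rust-spotted tube tester, fixed; 260 (x) x 360 (y) x 90 mm high; origin at the centre of its underside, flat deck 90 mm above; x axis points from its front (robot side) to its back, y to its left. On the deck: left the selector turret (axis at x -20, y +90), right the lid with hasp, along the back a low meter, flat sockets and two loose tubes
- base_ring: lower, fixed ring of the selector turret: black, 80 mm diameter, 22.5 mm high, standing on the deck; origin on the turret's vertical axis at deck height; do not touch it
- cap_ring: upper, fixed ring of the turret: black, 80 mm diameter, 33.5 to 50 mm above the deck, with a radial steel pointer rib 6 mm wide on top (to 55 mm above the deck), bent down over the rim (2 mm proud of it, 41 to 55 mm above the deck); origin on the turret axis at deck height; -x axis points out along the rib, whose direction differs each time. Do not touch it
- selector_ring: slim bare-metal ring between the two black ones, 80 mm diameter, 23.5 to 32.5 mm above the deck; origin on the turret axis at deck height; -x axis points out along its lever. Turns about the vertical axis (about 1 N at the lever), stays where left; range 80 degrees either side of the tester's front. Starts 0.5 to 1.8 rad anticlockwise (from above) of the rib: turn it clockwise
- lever_tip (a point): centre of the small ball (9.6 mm) at the end of the lever: 68 mm from the turret axis, 28 mm above the deck. The lever is a round bar of 7 mm diameter, bare from 40 to 68 mm from the axis. Point axes are those of the selector ring
- rib_end (a point): outer end of the pointer rib on the cap ring: 40 mm from the turret axis, 52.5 mm above the deck; point axes are those of the cap ring
- hasp (a joint): hinge angle of the steel hasp (rad): 0 = lying flat over the lid with the staple through its slot, 1.57 = standing upright, more = leaning back towards the tester's front (stop at 2.3); starts at 1.2 to 2.0. Stiff hinge, it stays where it is left; about 1.3 N at 35 mm from the hinge moves it
- hasp_pivot (a point): middle of the hasp's hinge axis, 12 mm above the deck; the axis runs along the tester's y, and the closed hasp lies from here towards the tester's +x. The hasp is a strap 26 mm wide, 3 mm thick, 77 mm long, plain from 4 to 46 mm from the hinge, slotted (12 mm wide) from 46 to 64 mm for the staple, with a curl at its end
- hasp_end (a point): centre of the hasp's end curl, 74 mm from the hinge axis
- lid (a joint): hinge angle of the bare-metal compartment lid (rad): 0 = shut, as it starts and must stay; 155 x 120 x 8 mm, hinged along its back edge; the staple (catch) stands on it near its front edge, 54 mm behind the hasp's hinge axis, 12 mm long in x, 4 mm thick, its top 25 mm above the deck
- octal_tube: bystander: metal-can octal tube, 32 mm diameter, 70 mm high, standing loose on the tester's deck near its back; origin under its base
- mini_tube_a: bystander: glass miniature tube with white base, 21 mm diameter, 55 mm high, standing loose on the tester's deck near its back; origin under its base
- mini_tube_b: bystander: the same kind of tube standing on the counter to the left
- socket_block: bystander: green ceramic block 70 x 100 x 35 mm with two socket holes, on the counter to the left
- screwdriver: bystander: screwdriver lying on the counter to the right
- contact_cleaner: bystander: spray can, 44 mm diameter, 130 mm high, on the counter to the right
- tube_carton: bystander: upright cardboard tube carton 45 x 45 x 110 mm on the counter to the right

How it is judged (in metres and radians):
On the way, in this order (a step that is already met when the one before it is completed fails the run):
1. the selector lever stands under the pointer rib (angle between the x axis of lever_tip and the x axis of rib_end, either way round below 0.09 rad), for 0.2 s.
2. the hasp lies flat over the lid's catch (value of joint hasp below 0.08 rad and angle between the x axis of lever_tip and the x axis of rib_end, either way round below 0.09 rad), for 0.2 s.
At the end, for the whole second after the job is handed in: the lever points the same way as the pointer rib within 0.09 rad (5 degrees), the hasp lies flat over the catch (within 0.08 rad), the lid is shut, and all loose things are at rest, within 20 mm of where they were and not tipped over (all of step 2 and value of joint lid below 0.03 rad and linear speed of each of octal_tube, mini_tube_a, mini_tube_b, socket_block, screwdriver, contact_cleaner, tube_carton below 0.02 m/s); the robot touches nothing.
It fails at once if the robot touches the fixed ring above or below the selector ring (over 0.3 N) (contact force between any of the fingers, the arm and cap_ring above 0.3 N or contact force between any of the fingers, the arm and base_ring above 0.3 N).
It fails at once if a loose bystander is shifted by over 20 mm (distance of any of octal_tube, mini_tube_a, mini_tube_b, socket_block, screwdriver, contact_cleaner, tube_carton from where it was at the start of the episode above 0.02 m).
It fails at once if a standing tube, can or carton is tipped over (angle between any of octal_tube, mini_tube_a, mini_tube_b, contact_cleaner, tube_carton's own z axis and vertical above 0.5 rad).
It fails at once if the lid is lifted (value of joint lid above 0.1 rad).
It also fails if it takes over 48 s, if anything falls off the work surface, if the arm or the gripper's body presses on something with over 40 N, if the wrist force passes 120 N, or if a joint passes its speed limit or range.

### The arm

A 6-joint arm with a two-finger parallel gripper is mounted at the origin on the work surface. World frame = base frame: x ahead of the robot, y to its left, z up, the work surface at z = 0. Lengths are in mm, angles in rad, forces in N, time in s.
With the tool pointing down it reaches from about 300 to 775 mm from the base axis. Payload 14.6 kg.
Tool frame: the origin (TCP) lies on the centre line of the jaws, within the pads' length; the fingertips stand 11 mm ahead of it and the grasp point (between the pads) lies 8 mm behind it; x points along the fingers, y is the direction in which the jaws open and shut, and the axes are right-handed (so a half turn about x gives the same grasp; the last joint's range is limited). The gripper opens to 94 mm and grips with 3 to 60 N. Pads are 16 mm wide; open, the fingers measure 119 mm over their backs; the gripper's body (75 mm by 177 mm) begins 78 mm behind the grasp point.
Start: joints at [-1.33, 0.3, 1.521, -0, 1.321, -0.067], TCP at [166.622, -524.143, 185.646] pointing down, gripper open.
Joint ranges: [-3.03, 3.03], [-0.79, 2.21], [0.23, 2.52], [-1.04, 4.18], [0, 3.07], [-2.55, 2.55]. Speed limits (rad/s): [2.22, 2.22, 2.57, 3.14, 3.14, 3.14].

### API

Orientations are given as [roll, pitch, yaw] about the fixed x, y, z axes, in that order (R = Rz(yaw) Ry(pitch) Rx(roll)).
In Python, from cell import manip gives the robot as it stands.
- The arm moves only by the shell command python3 -m handwheel 'ROWS' [OPENING] [FORCE]. ROWS is JSON, a list of rows, each a list of 2 entries, a list of its own where there are three numbers: the shift along the tool's x, y, z in mm, then the turn about the tool's x in rad. In form: [[[x, y, z], spin], ...]. A call has exactly 10 rows; each row shifts and turns the commanded pose from where the row before left it, along the tool's axes as they then stand; what a row does not reach is not made up. A row lasts 1/8 s, in which the tool goes at most 62.5 mm and 10.7 degrees, less where a joint would pass 70% of its speed; a pose out of reach is approached as far as the arm can. A call with a gripper value outside its range is refused whole. OPENING is the closure in counts, from 0 (fully open) to 255 (shut), set as the call begins (- or left out, the last holds). The fingers move at their own pace and stop on an object; FORCE is the grip in N (left out, the last holds). Time passes only in rows, so rows that do not move let the fingers close, or fill a call up. It gives the time, the measured TCP pose, the force and the opening at its end, in the units of the state.
- manip.read_state(): the state, without advancing time (a new reading comes with each control period).
- manip.camera(name): name is "side" or "top"; returns a dict with "pixels" (420x560x3 uint8, red, green, blue), "z_map" (420x560 float32, mm along the optical axis (not along the pixel's ray), 0 where there is no reading), "mtx" (3x3 intrinsics, pixels), "xyz" and "orientation" of the camera in the world. Camera axes: x right, y up, looking along -z (the intrinsics and any distortion apply to the point x, -y, -z); pixel columns grow to the right and rows downward; lengths in mm; the calibration is good to about 2 mm. A picture is of the moment at which its call begins.
- manip.sign_off(): hands the job in, once; it reports no verdict.
Trained networks look in the newest picture that a camera, given by its name, has taken for a name from the list of things; names that differ only in an ending like _2 or _b are one class to them, and where a whole thing is asked for, a point or a joint stands for the part that bears it (a point fixed in the world has none). Each returns a list of dicts, best first, with "confidence" (0 to 1); they miss things now and then, are a little off and sometimes report something else, mostly with a low value. They report only what shows in the picture. A call takes as long as a camera call.
- manip.cut_out(target, camera): "region" (420x560 bool, what is visible of it) and "centre" ([column, row] in pixels, amid what is visible of it).
The state is a dict: "clock": time; "joints": joint angles; "qd": joint speeds; "effort": joint torques, N m; "eef_pos": TCP position; "eef_rot": TCP orientation; "wrist_force": force on the tool from outside, world axes, zero at the start; "moment": the same for the moment, N m; "finger_gap": finger opening in mm.
Only numpy, scipy, OpenCV 4.12 (cv2) and the standard library are available. Lean on these libraries where they do the work, as an engineer would, in place of code of your own. Each camera call takes 0.05 s, during which the arm holds its last target. There are 200 camera calls.

## Working session

There is one attempt and no reset: what is moved stays moved. The work goes in short steps, Python scripts to look and compute and a shell command to move; the robot and the scene stay as the last step left them, time stands still between calls to the robot, and variables do not carry over. Pictures are saved under pics/ and viewed, about 8 in all and at most 12, crops included, and the job is handed in when it is done.

```bash
ls; mkdir -p pics
cat > h.py <<'E'
import numpy as np, cv2
from scipy.spatial.transform import Rotation as R
from cell import manip
def rot(o): return R.from_euler('xyz',o).as_matrix()
def cloud(c):
    z=c["z_map"].astype(float); K=np.array(c["mtx"]); v,u=np.mgrid[:420,:560]
    p=np.stack([(u-K[0,2])/K[0,0]*z,-(v-K[1,2])/K[1,1]*z,-z],-1)
    return p@rot(c["orientation"]).T+np.array(c["xyz"])
def save(c,n,crop=None,s=1):
    im=c["pixels"][...,::-1]
    if crop: a,b,d,e=crop; im=im[b:e,a:d]
    cv2.imwrite("pics/"+n,cv2.resize(im,None,fx=s,fy=s,interpolation=cv2.INTER_CUBIC))
E
python3 - <<'E'
from h import *
print(manip.read_state())
for n in("top","side"):
    c=manip.camera(n); save(c,n+"0.png"); print(n,c["xyz"],c["orientation"],c["mtx"],c.keys())
    P=cloud(c); np.save(n+"0.npy",P)
    for t in("tester","base_ring","cap_ring","selector_ring","lever_tip","rib_end","hasp","hasp_pivot","hasp_end","lid","octal_tube","mini_tube_a"):
        for d in manip.cut_out(t,n)[:2]:
            m=d["region"]&(c["z_map"]>0); print(t,round(d["confidence"],2),np.round(d["centre"]),m.sum(),np.round(np.median(P[m],0),1) if m.any() else '')
E
```

```text
pics
{'clock': 0.0, 'joints': array([-1.32962269e+00,  3.00467347e-01,  1.52157195e+00,  1.10350665e-06,
        1.32070689e+00, -6.66021545e-02]), 'qd': array([-1.11229065e-03,  3.04784609e-04, -1.66386377e-03,  9.63081356e-05,
        7.41474111e-04, -7.56115676e-04]), 'effort': array([ 3.29821614e-04, -5.31805229e+01, -3.52730477e+01,  7.07738986e-02,
        2.43594573e-02, -9.89643763e-05]), 'eef_pos': array([ 166.54524388, -523.88020767,  185.09226868]), 'eef_rot': array([-1.63832508,  1.56964279,  1.81104309]), 'wrist_force': array([0.60493824, 0.50133483, 0.64909459]), 'moment': array([-0.01714886,  0.02854252,  0.0314778 ]), 'finger_gap': 93.9983331783681}
top [ 315.12474568  -27.38773045 1428.37904545] [ 0.15725012 -0.00968573 -1.55120048] [[381.56723184   0.         281.621221  ]
 [  0.         381.56723184 203.9856547 ]
 [  0.           0.           1.        ]] dict_keys(['pixels', 'z_map', 'mtx', 'xyz', 'orientation'])
tester 0.93 [278. 193.] 7325 [574.  -27.8  91.8]
tester 0.44 [253. 186.] 424 [566.8  63.  140.4]
cap_ring 0.83 [256. 187.] 417 [566.9  62.8 140.4]
cap_ri
[... 659 characters left out ...]
[533.7  43.5  90.3]
base_ring 0.61 [247. 238.] 176 [537.9  93.4 102.7]
cap_ring 0.57 [255. 230.] 97 [529.5  72.8 119.5]
selector_ring 0.6 [245. 220.] 469 [555.   73.9 140. ]
selector_ring 0.5 [247. 232.] 137 [538.9  94.8 120. ]
rib_end 0.85 [246. 220.] 551 [557.9  69.6 139.5]
hasp_pivot 0.74 [282. 203.] 1144 [ 576.4 -105.1   98.5]
hasp_pivot 0.73 [258. 229.] 8826 [533.8  42.9  90.3]
hasp_end 0.6 [301. 199.] 115 [ 491.3 -114.1  139.7]
lid 0.63 [281. 200.] 1056 [ 576.4 -105.8   98.6]
octal_tube 0.48 [225. 204.] 208 [670.   30.8 127.5]
octal_tube 0.19 [299. 200.] 166 [ 492.8 -117.6  133.3]
mini_tube_a 0.69 [134. 314.] 1200 [610.5 428.6  33.4]
mini_tube_a 0.54 [186. 341.] 118 [441.1 415.7  31.8]
```

Run:
```python
from h import *
a=cv2.imread("pics/top0.png")[140:270,210:345]; b=cv2.imread("pics/side0.png")[170:280,190:330]
cv2.imwrite("pics/t1.png",cv2.resize(a,None,fx=4.5,fy=4.5,interpolation=cv2.INTER_CUBIC))
cv2.imwrite("pics/s1.png",cv2.resize(b,None,fx=5,fy=5,interpolation=cv2.INTER_CUBIC))
P=np.load("top0.npy")
# deck rectangle
m=(P[...,2]>80)&(P[...,2]<150)&(P[...,0]>380)&(P[...,1]<260)&(P[...,1]>-320)
xy=P[m][:,:2].astype(np.float32); r=cv2.minAreaRect(xy); print("tester",r)
m=(abs(P[...,2]-140)<4)&(abs(P[...,0]-567)<60)&(abs(P[...,1]-63)<60)
print("cap",cv2.minEnclosingCircle(P[m][:,:2].astype(np.float32)),P[m].mean(0))
for n in("top","side"):
  P=np.load(n+"0.npy");m=(abs(P[...,0]-500)<40)&(abs(P[...,1]+115)<30)&(P[...,2]>100)&(P[...,2]<200)
  q=P[m];print(n);print(np.round(q[np.argsort(-q[:,2])][::6]).astype(int).tolist())
  m=(P[...,2]>107)&(P[...,2]<127)&(np.hypot(P[...,0]-567,P[...,1]-63)<78)&(np.hypot(P[...,0]-567,P[...,1]-63)>43)
  print(np.round(P[m]).astype(int).tolist())
```

```text
tester ((705.6447143554688, -13.751983642578125), (570.6927490234375, 521.822021484375), 84.0621337890625)
cap ((567.4117431640625, 64.6888656616211), 40.491859436035156) [568.51606952  63.72217385 140.16419777]
top
[[505, -127, 179], [506, -117, 175], [503, -107, 167], [502, -128, 159], [499, -115, 151], [497, -116, 144], [497, -103, 137], [494, -103, 134], [492, -107, 128], [489, -114, 120], [489, -104, 118], [487, -122, 113], [487, -111, 108], [520, -143, 104], [520, -115, 103], [534, -94, 102], [513, -90, 101], [520, -87, 101], [534, -97, 100], [528, -133, 100]]
[[542, 26, 122], [539, 29, 118], [539, 26, 120], [540, 22, 117], [536, 26, 118], [535, 22, 121], [535, 19, 122], [533, 22, 114], [532, 18, 122], [532, 15, 120], [529, 18, 120], [529, 15, 120], [529, 11, 119], [529, 8, 117], [524, 11, 125], [526, 8, 118]]
side
[[496, -102, 179], [502, -105, 175], [497, -118, 174], [499, -127, 168], [499, -127, 165], [497, -108, 161], [498, -105, 159], [496, -107, 155], [496, -124, 150], [492, -107, 146], [493, -124, 144], [491, -102, 142], [489, -124, 139], [492, -123, 134], [489, -100, 13
[... 994 characters left out ...]
25], [526, 80, 123], [524, 77, 122], [523, 74, 120], [523, 70, 118], [523, 67, 116], [522, 63, 114], [552, 105, 121], [545, 100, 123], [534, 92, 123], [530, 92, 124], [524, 81, 121], [523, 70, 115], [546, 103, 120], [539, 98, 120], [537, 97, 120], [536, 94, 119], [530, 88, 119], [528, 86, 118], [527, 83, 117], [524, 77, 115], [522, 68, 110], [550, 104, 115], [544, 102, 117], [539, 99, 117], [535, 95, 117], [529, 85, 114], [525, 81, 114], [525, 73, 108], [524, 70, 107], [522, 68, 107], [562, 107, 108], [556, 106, 110], [542, 99, 112], [536, 94, 112], [533, 93, 113], [527, 83, 110], [526, 80, 108], [525, 77, 107], [550, 107, 110], [543, 99, 109], [539, 99, 111], [538, 96, 109], [524, 86, 109]]
```

View pics/t1.png

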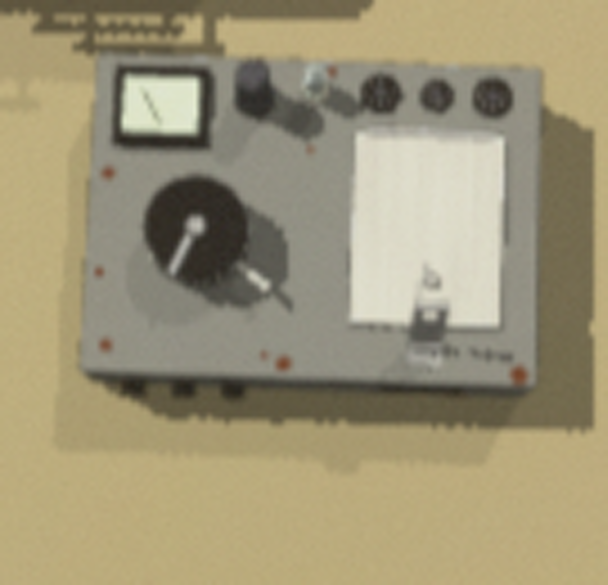

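View pics/s1.png

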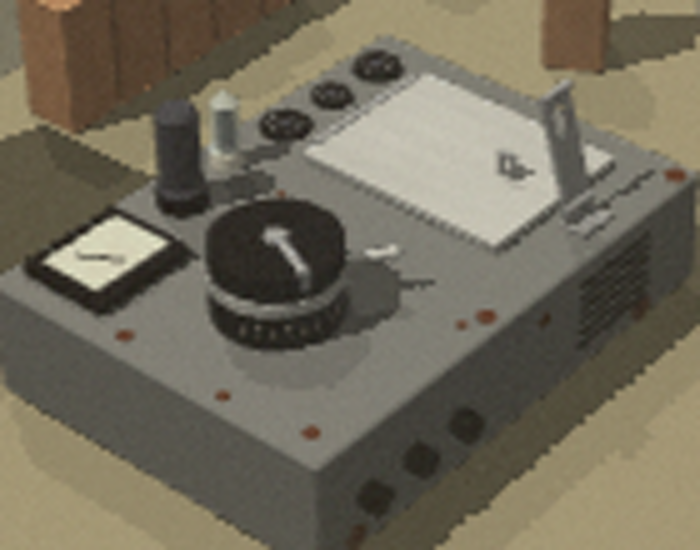

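The top crop shows the rib running from (195,225) to (172,273) and the lever ball at about (265,285). The hasp is upright from (425,355) to (432,270). The side crop agrees: the lever sits to the right of the turret at (385,250), with nothing between it and the lid. Next I'll refine the geometry.

```bash
cat >> h.py <<'E'
def onplane(c,z,uv):
    K=np.array(c["mtx"]); uv=np.atleast_2d(uv).astype(float)
    d=np.c_[(uv[:,0]-K[0,2])/K[0,0],-(uv[:,1]-K[1,2])/K[1,1],-np.ones(len(uv))]@rot(c["orientation"]).T
    o=np.array(c["xyz"]); return o+d*((z-o[2])/d[:,2])[:,None]
def line(p):
    c=p[:,:2].mean(0); u=np.linalg.svd(p[:,:2]-c)[2][0]; return c,u
def ang(C,n=("top","side")):
    "rib and lever direction (deg) from each camera"
    for k in n:
        c=manip.camera(k); g=c["pixels"].astype(int).min(-1); v,u=np.mgrid[:420,:560]; uv=np.c_[u.ravel(),v.ravel()]
        for nm,z,r0,r1,th in(("rib",145,8,38,100),("lever",118,44,70,120)):
            p=onplane(c,z,uv); d=p[:,:2]-C; r=np.hypot(*d.T)
            m=(r>r0)&(r<r1)&(g.ravel()>th)
            if nm=="lever":
                Pz=cloud(c).reshape(-1,3)[:,2]; m&=(Pz>108)&(Pz<130)
            q=d[m]; s=q.mean(0) if m.any() else [0,0]
            print(k,nm,m.sum(),"mean dir",np.degrees(np.arctan2(s[1],s[0]))%360,"line",np.round(line(q)[1],3) if m.sum()>3 else '', "c",np.round(s,1))
E
python3 - <<'E'
from h import *
c=manip.camera("top");P=cloud(c)
d=manip.cut_out("tester","top")[0]; m=d["region"]&(abs(P[...,2]-91)<6)
r=cv2.minAreaRect(P[m][:,:2].astype(np.float32)); print("tester",r)
yaw=np.radians(r[2]); 
yaw=(yaw+np.pi/4)%(np.pi/2)-np.pi/4; T=np.array([[np.cos(yaw),-np.sin(yaw)],[np.sin(yaw),np.cos(yaw)]])
print("yaw",yaw,"turret from tester",np.array(r[0])+T@[-20,90])
L=manip.cut_out("lid","top")[0]; m=L["region"]&(abs(P[...,2]-98)<5); print("lid",cv2.minAreaRect(P[m][:,:2].astype(np.float32)))
ang(np.array([567.5,64.5]))
s=manip.read_state(); print(np.round(rot(s["eef_rot"]),3))
for n in("top","side"):
  P=np.load(n+"0.npy");m=(abs(P[...,0]-500)<40)&(abs(P[...,1]+115)<22)&(P[...,2]>112)&(P[...,2]<200)
  q=P[m]; q=q[(q[:,0]<515)]; k=np.polyfit(q[:,2]-102,q[:,0],1); print(n,"hasp",k,"x at pivot",k[1],"angle",np.pi/2-np.arctan(k[0]),"y",q[:,1].min(),q[:,1].max(),"len",q[:,2].max())
E
```

```text
tester ((587.62451171875, -26.229324340820312), (359.62451171875, 260.7090759277344), 89.11326599121094)
yaw -0.015476428042777712 turret from tester [569.01972979  64.06941369]
lid ((580.3453369140625, -116.237060546875), (120.00606536865234, 159.49386596679688), 89.12724304199219)
top rib 19 mean dir 157.70179221636695 line [-0.911  0.413] c [-21.3   8.8]
top lever 10 mean dir 233.08389962750672 line [0.525 0.851] c [-36.4 -48.4]
side rib 36 mean dir 356.75362280793524 line [-0.978  0.21 ] c [ 4.8 -0.3]
side lever 8 mean dir 232.07074988993915 line [0.388 0.922] c [-38.8 -49.8]
[[ 0.     0.303 -0.953]
 [ 0.    -0.953 -0.303]
 [-1.    -0.    -0.   ]]
top hasp [2.67159540e-01 4.85566653e+02] x at pivot 485.5666525887757 angle 1.3097338397020657 y -128.28897777408127 -102.39542722341764 len 178.94599326950038
side hasp [2.92010786e-01 4.79119637e+02] x at pivot 479.11963732970406 angle 1.2866851069145204 y -129.85410447789195 -98.40509315632914 len 179.00385254136597
```

```bash
python3 -m handwheel '[[[-25,0,0],0],[[-25,0,0],0],[[0,-23,-31],0],[[0,-23,-31],0],[[0,-23,-31],0],[[0,-23,-31],0],[[0,-23,-31],0],[[0,-23,-31],0],[[0,-23,-31],0],[[0,-23,-31],0]]' 255 20; python3 -m handwheel '[[[0,-23,-31],0],[[0,-23,-31],0],[[0,-23,-31],0],[[0,-23,-31],0],[[0,-23,-31],0],[[0,-23,-31],0],[[0,0,0],-0.17],[[0,0,0],-0.17],[[0,0,0],-0.17],[[0,0,0],-0.17]]'
python3 - <<'E'
from h import *
s=manip.read_state();print(np.round(rot(s["eef_rot"]),3),s["joints"],s["clock"],s["finger_gap"])
ang(np.array([568,64.3]),("side",))
E
```

```text
clock: 2.8
eef_pos: [347.8, -272.6, 235.8]
eef_rot: [2.079, 1.57, -0.755]
wrist_force: [0.3, 0.5, -0.2]
finger_gap: 1.1
clock: 4.05
eef_pos: [482.7, -85.7, 235.7]
eef_rot: [2.179, 1.571, 0.031]
wrist_force: [-0.3, 0.4, 0.4]
finger_gap: 0.4
[[ 0.     0.838 -0.546]
 [ 0.    -0.546 -0.838]
 [-1.     0.    -0.   ]] [-2.50556333e-01  1.29189593e-01  1.61100566e+00  2.13619465e-05
  1.40132457e+00  3.26727031e-01] 4.05 0.4186683049368326
side rib 47 mean dir 337.4018688539382 line [-0.962  0.272] c [ 3.7 -1.5]
side lever 10 mean dir 232.14422495406836 line [0.688 0.726] c [-37.6 -48.4]
```

```bash
python3 -m handwheel '[[[0,2.5,-30],0],[[0,2.5,-30],0],[[0,2.5,-30],0],[[0,2.5,-30],0],[[0,0,0],-0.18],[[0,0,0],-0.18],[[20,0,0],0],[[20,0,0],0],[[20,0,0],0],[[10,0,0],0]]'
python3 - <<'E'
from h import *
s=manip.read_state();print(np.round(rot(s["eef_rot"]),3),s["eef_pos"],s["clock"])
t=manip.camera("top");save(t,"t2.png",(220,150,320,230),5)
t=manip.camera("side");save(t,"s2.png",(200,150,330,250),5)
E
```

```text
clock: 5.35
eef_pos: [556.8, 8.9, 164.7]
eef_rot: [-1.407, 1.57, 3.08]
wrist_force: [-0.6, -0.5, 0.1]
finger_gap: 0.3
[[-0.001  0.975 -0.223]
 [ 0.    -0.223 -0.975]
 [-1.    -0.001  0.   ]] [556.78245617   8.88613439 164.73031144] 5.35
```

View pics/s2.png

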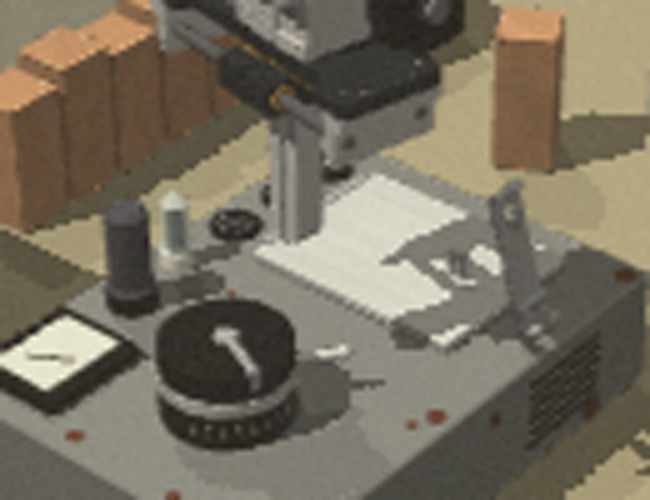

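The closed fingers hover to the right of and behind the lever, which ends at (335,350). The path down is clear.

```bash
python3 -m handwheel '[[[16,0,0],0],[[16,0,0],0],[[16,0,0],0],[[0,0,0],0],[[0,0,0],0],[[0,0,0],0],[[0,0,0],0],[[0,0,0],0],[[0,0,0],0],[[0,0,0],0]]'
python3 - <<'E'
from h import *
C=np.array([568,64.3]);s=manip.read_state();d=s["eef_pos"][:2]-C
print(s["eef_pos"],"r",np.hypot(*d),"phi",np.degrees(np.arctan2(d[1],d[0]))%360, "radial axis", np.degrees(np.arctan2(*rot(s["eef_rot"])[1::-1,2]))%360)
ang(C)
E
```

```text
clock: 6.7
eef_pos: [557.1, 8.9, 117.7]
eef_rot: [1.654, 1.571, -0.14]
wrist_force: [0.8, 0.0, 0.6]
finger_gap: 0.3
[557.10161601   8.86697779 117.68785487] r 56.494200805723935 phi 258.877251936079 radial axis 257.2232474087159
top rib 18 mean dir 271.7341408209624 line [-0.831 -0.556] c [  0.4 -12. ]
top lever 0 mean dir 0.0 line  c [0 0]
side rib 45 mean dir 346.70431604438613 line [-0.969  0.248] c [ 4.1 -1. ]
side lever 8 mean dir 231.60236833872884 line [0.388 0.922] c [-39.3 -49.6]
```

```bash
python3 -m handwheel '[[[0,-3.95,0],0.07],[[0,-3.95,0],0.07],[[0,-3.95,0],0.07],[[0,-3.95,0],0.07],[[0,-3.95,0],0.07],[[0,-3.95,0],0.07],[[0,-3.95,0],0.07],[[0,-3.95,0],0.07],[[0,-3.95,0],0.07],[[0,-3.95,0],0.07]]'
python3 - <<'E'
from h import *
C=np.array([568,64.3]);s=manip.read_state();d=s["eef_pos"][:2]-C
print(s["eef_pos"],"r",np.hypot(*d),"phi",np.degrees(np.arctan2(d[1],d[0]))%360, "radial axis", np.degrees(np.arctan2(*rot(s["eef_rot"])[1::-1,2]))%360)
ang(C,("side",))
t=manip.camera("side");save(t,"s3.png",(200,150,330,250),5)
E
```

```text
clock: 8.05
eef_pos: [523.7, 28.8, 117.7]
eef_rot: [-3.046, 1.571, 0.741]
wrist_force: [0.3, 0.8, 0.6]
finger_gap: 0.4
[523.74817436  28.80383116 117.67984024] r 56.7291994854316 phi 218.73450167375054 radial axis 216.98338341373665
side rib 45 mean dir 338.04833557080775 line [-0.965  0.264] c [ 4.8 -1.9]
side lever 5 mean dir 232.20189213492054 line [-0.897 -0.441] c [-36.1 -46.6]
```

View pics/s3.png

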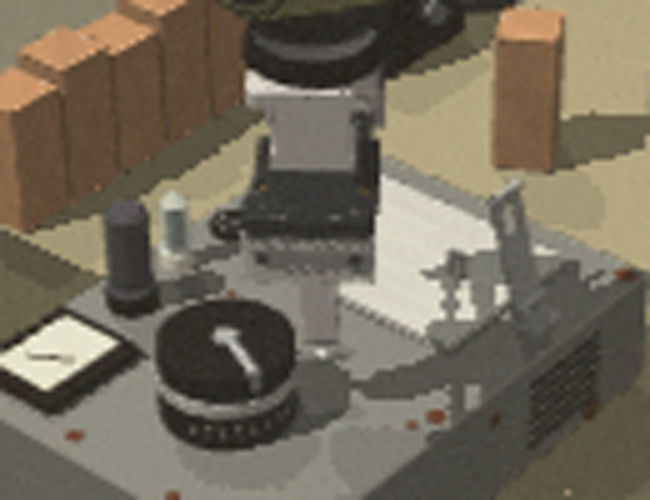

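The finger's lower end is at about (320,345), right beside the lever, and the lever doesn't look moved. I'll project known points into the picture to check.

```bash
cat >> h.py <<'E'
def proj(c,p):
    q=(np.atleast_2d(p)-np.array(c["xyz"]))@rot(c["orientation"]); K=np.array(c["mtx"])
    return np.c_[K[0,2]+K[0,0]*q[:,0]/-q[:,2],K[1,2]-K[1,1]*q[:,1]/-q[:,2]]
E
python3 - <<'E'
from h import *
c=manip.camera("side");p=manip.read_state()["eef_pos"];print(p, manip.read_state()["wrist_force"])
f=lambda q:np.round((proj(c,q)-[200,150])*5)
print("tip",f(p-[0,0,11]),"tcp+30",f(p+[0,0,30]))
for a in(200,215,231): print(a,f([568+68*np.cos(np.radians(a)),64.3+68*np.sin(np.radians(a)),118]))
t=manip.camera("top"); g=lambda q:np.round((proj(t,q)-[210,140])*4.5); print(g(p-[0,0,11]))
for a in(200,215,231): print(a,g([568+68*np.cos(np.radians(a)),64.3+68*np.sin(np.radians(a)),118]))
save(t,"t3.png",(210,140,345,270),4.5)
E
```

```text
[523.86091618  28.77214659 117.72458689] [-0.24676616 -0.40914062 -0.553919  ]
tip [[317. 381.]] tcp+30 [[316. 323.]]
200 [[329. 389.]]
215 [[336. 370.]]
231 [[334. 350.]]
[[239. 288.]]
200 [[222. 310.]]
215 [[243. 300.]]
231 [[261. 284.]]
```

Run:
```python
from h import *
c=manip.camera("side");P=cloud(c);p=manip.read_state()["eef_pos"];print(p)
for v in range(205,232,1):
    print(v,[tuple(int(x) for x in P[v,u]) for u in range(258,272,3)])
```

```text
[523.92418526  28.64471058 117.67828687]
205 [(481, 97, 236), (475, 92, 237), (468, 89, 238), (462, 84, 238), (459, 75, 235)]
206 [(617, -56, 89), (516, 44, 189), (510, 39, 189), (587, -63, 98), (577, -66, 101)]
207 [(613, -52, 89), (520, 40, 182), (508, 42, 188), (585, -61, 97), (577, -67, 97)]
208 [(610, -47, 90), (519, 42, 179), (512, 37, 180), (521, 13, 163), (574, -63, 97)]
209 [(606, -44, 89), (520, 41, 175), (512, 38, 177), (520, 15, 161), (571, -59, 97)]
210 [(602, -39, 90), (518, 43, 174), (514, 35, 171), (519, 16, 158), (571, -59, 92)]
211 [(600, -36, 89), (519, 43, 170), (511, 38, 171), (517, 19, 157), (571, -58, 90)]
212 [(600, -36, 86), (519, 42, 166), (511, 39, 168), (519, 16, 152), (572, -60, 84)]
213 [(593, -29, 88), (519, 42, 163), (511, 38, 164), (520, 15, 147), (562, -48, 92)]
214 [(590, -24, 89), (517, 45, 162), (509, 41, 163), (517, 18, 147), (560, -45, 91)]
215 [(586, -20, 90), (519, 43, 156), (515, 34, 153), (519, 17, 142), (558, -42, 89)]
216 [(534, 38, 143), (522, 39, 150), (515, 34, 150), (515, 21, 142), (553, -37, 91)]
217 [(533, 39, 141), (521, 41, 147), (
[... 494 characters left out ...]
, 4, 89), (544, 1, 92), (540, -7, 88), (531, -11, 90)]
224 [(530, 43, 120), (548, 10, 91), (541, 5, 92), (535, -1, 91), (531, -10, 87)]
225 [(528, 47, 119), (547, 11, 89), (539, 7, 90), (530, 5, 93), (526, -4, 89)]
226 [(523, 52, 121), (541, 18, 92), (536, 11, 90), (526, 9, 95), (524, -2, 88)]
227 [(528, 47, 112), (541, 18, 88), (534, 13, 89), (525, 10, 92), (518, 5, 92)]
228 [(527, 48, 110), (538, 21, 88), (533, 14, 86), (524, 11, 89), (519, 4, 87)]
229 [(524, 51, 109), (531, 30, 93), (526, 23, 92), (520, 16, 90), (510, 15, 94)]
230 [(527, 48, 103), (531, 30, 89), (524, 24, 89), (519, 18, 88), (513, 11, 87)]
231 [(526, 49, 100), (-215, 888, 975), (518, 32, 93), (514, 23, 90), (509, 16, 88)]
```

View pics/t3.png

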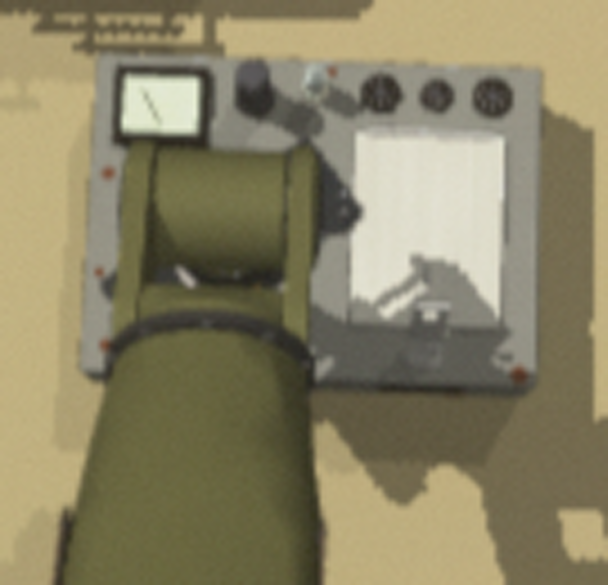

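The finger's lower end reads z≈135 in depth, well above the reported fingertip height of 107, so the finger passed over the lever without moving it. I'll quantify this offset before going on.

Run:
```python
from h import *
c=manip.camera("side")
for z in(107,117,127,137,147,153.7,163,173,183): print(z,"s2",np.round((proj(c,[556.8,8.9,z])-[200,150])*5)[0],"now",np.round((proj(c,[523.9,28.7,z])-[200,150])*5)[0])
# finger columns now, low-level: mask points with r<22mm of TCP xy averaged over frames
Ps=np.median([cloud(manip.camera("side")) for _ in range(6)],0)
d=np.hypot(Ps[...,0]-523.9,Ps[...,1]-28.7); m=(d<30)&(Ps[...,2]>125)
for v in range(200,228):
    q=Ps[v][m[v]]
    if len(q): print(v,len(q),np.round(q.mean(0)),np.where(m[v])[0][[0,-1]])
s=manip.read_state();print(s["joints"],s["finger_gap"],s["clock"],np.round(rot(s["eef_rot"]),3))
```

```text
107 s2 [295. 343.] now [317. 380.]
117 s2 [295. 329.] now [316. 367.]
127 s2 [295. 315.] now [316. 353.]
137 s2 [294. 301.] now [316. 338.]
147 s2 [294. 287.] now [316. 324.]
153.7 s2 [294. 278.] now [315. 315.]
163 s2 [293. 265.] now [315. 301.]
173 s2 [293. 250.] now [315. 287.]
183 s2 [293. 236.] now [315. 272.]
205 1 [517.   1. 169.] [271 271]
206 8 [516.  36. 185.] [260 267]
207 8 [515.  36. 182.] [260 267]
208 8 [516.  36. 178.] [260 267]
209 8 [515.  37. 175.] [260 267]
210 8 [516.  36. 172.] [260 267]
211 8 [515.  37. 169.] [260 267]
212 8 [515.  37. 165.] [260 267]
213 9 [520.  35. 159.] [256 267]
214 12 [527.  35. 152.] [254 267]
215 12 [526.  37. 150.] [254 267]
216 14 [527.  38. 147.] [253 267]
217 14 [526.  40. 145.] [253 267]
218 12 [527.  40. 141.] [253 266]
219 5 [533.  50. 141.] [254 258]
220 5 [530.  53. 140.] [254 258]
221 3 [525.  54. 139.] [256 258]
222 2 [526.  51. 134.] [257 258]
223 2 [526.  51. 131.] [257 258]
224 1 [525.  55. 130.] [257 257]
226 1 [522.  58. 126.] [257 257]
[-1.50943695e-02  3.11155249e-01  1.67240791e+00 -8.97326894e-06
  1.15807396e+00  9.07639343e-01] 0.17816084429561824 8.65 [[-0.     0.604 -0.797]
 [-0.    -0.797 -0.604]
 [-1.    -0.     0.   ]]
```

The reported tool height is about 25 mm low: the real fingertips sit 25 mm higher in both pictures, while xy agrees. I'll go back along the same arc above the lever, then descend 25 mm more.

```bash
python3 -m handwheel '[[[0,3.94,-0.28],-0.07],[[0,3.94,-0.28],-0.07],[[0,3.94,-0.28],-0.07],[[0,3.94,-0.28],-0.07],[[0,3.94,-0.28],-0.07],[[0,3.94,-0.28],-0.07],[[0,3.94,-0.28],-0.07],[[0,3.94,-0.28],-0.07],[[0,3.94,-0.28],-0.07],[[0,3.94,-0.28],-0.07]]'; python3 -m handwheel '[[[0,0,0],0],[[6,0,0],0],[[6,0,0],0],[[4,0,0],0],[[4,0,0],0],[[3,0,0],0],[[2,0,0],0],[[0,0,0],0],[[0,0,0],0],[[0,0,0],0]]'
python3 - <<'E'
from h import *
C=np.array([568,64.3]);s=manip.read_state();d=s["eef_pos"][:2]-C
print(s["eef_pos"],"r",np.hypot(*d),"phi",np.degrees(np.arctan2(d[1],d[0]))%360, "radial axis", np.degrees(np.arctan2(*rot(s["eef_rot"])[1::-1,2]))%360)
t=manip.camera("side");save(t,"s4.png",(220,160,320,240),6); print(((proj(t,s["eef_pos"]+[0,0,14])-[220,160])*6))
E
```

```text
clock: 9.9
eef_pos: [557.2, 8.8, 117.6]
eef_rot: [-1.404, 1.571, 3.087]
wrist_force: [-0.0, 0.3, 0.2]
finger_gap: 0.3
clock: 11.15
eef_pos: [557.2, 8.9, 92.8]
eef_rot: [1.925, 1.571, 0.131]
wrist_force: [-0.6, 0.7, -0.6]
finger_gap: 0.4
[557.15840706   8.92406755  92.77182674] r 56.42724547956748 phi 258.9226511651756 radial axis 257.2230297620205
[[233.91664574 351.77239953]]
```

View pics/s4.png

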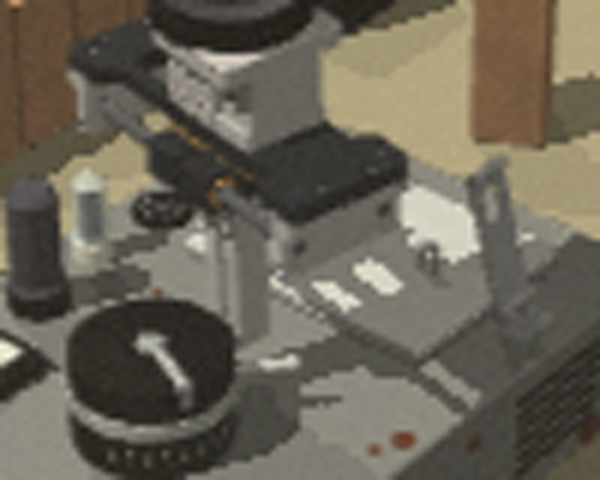

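The finger now stands behind the lever; its lower right corner is at about (262,340) and the lever at (280,360). It is at lever height, so I push.

```bash
python3 -m handwheel '[[[0,-3.95,0],0.07],[[0,-3.95,0],0.07],[[0,-3.95,0],0.07],[[0,-3.95,0],0.07],[[0,-3.95,0],0.07],[[0,-3.95,0],0.07],[[0,-3.95,0],0.07],[[0,-3.95,0],0.07],[[0,-3.95,0],0.07],[[0,-3.95,0],0.07]]'
python3 - <<'E'
from h import *
C=np.array([568,64.3]);s=manip.read_state();d=s["eef_pos"][:2]-C
print(s["eef_pos"],s["wrist_force"],"r",np.hypot(*d),"phi",np.degrees(np.arctan2(d[1],d[0]))%360)
c=manip.camera("side");save(c,"s5.png",(220,160,320,240),6); print(((proj(c,s["eef_pos"]+[0,0,14])-[220,160])*6))
for a in range(160,236,10): print(a,np.round((proj(c,[568+68*np.cos(np.radians(a)),64.3+68*np.sin(np.radians(a)),118])-[220,160])*6))
ang(C,("side",))
E
```

```text
clock: 12.45
eef_pos: [523.8, 28.6, 92.8]
eef_rot: [1.277, 1.57, -1.22]
wrist_force: [-1.5, -0.8, 1.2]
finger_gap: 0.7
[523.80428282  28.57373099  92.81310644] [-1.48133536 -0.81256652  1.19361498] r 56.8298136092678 phi 218.950860013756
[[260.34233725 396.7893415 ]]
160 [[210. 454.]]
170 [[232. 445.]]
180 [[250. 434.]]
190 [[264. 421.]]
200 [[275. 406.]]
210 [[281. 392.]]
220 [[283. 377.]]
230 [[281. 362.]]
side rib 59 mean dir 278.91295983340416 line [-0.984 -0.175] c [ 1.3 -8. ]
side lever 11 mean dir 204.63328096738312 line [-0.924 -0.383] c [-56.1 -25.7]
```

View pics/s5.png

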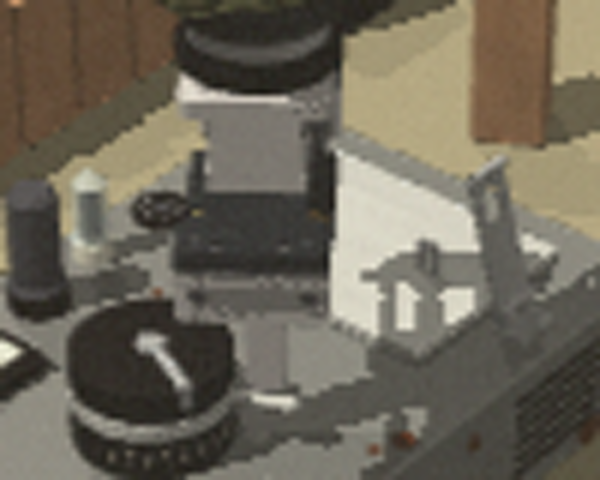

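The push works: the lever tip moved from 231° to about 203°, at (287,402). Continuing.

```bash
python3 -m handwheel '[[[0,-3.95,0],0.07],[[0,-3.95,0],0.07],[[0,-3.95,0],0.07],[[0,-3.95,0],0.07],[[0,-3.95,0],0.07],[[0,-3.95,0],0.07],[[0,-3.95,0],0.07],[[0,-3.95,0],0.07],[[0,-3.95,0],0.07],[[0,0,0],0]]'
python3 - <<'E'
from h import *
C=np.array([568,64.3]);s=manip.read_state();d=s["eef_pos"][:2]-C
print(s["eef_pos"],s["wrist_force"],"r",np.hypot(*d),"phi",np.degrees(np.arctan2(d[1],d[0]))%360)
cs=[manip.camera("side") for _ in range(5)];c=cs[0];save(c,"s6.png",(225,190,275,240),12)
f=lambda q:np.round((proj(c,q)-[225,190])*12)
for a in range(150,180,4): 
    e=np.array([np.cos(np.radians(a)),np.sin(np.radians(a))]); print(a,"lever",f([*(C+68*e),118])[0],"rib",f([*(C+40*e),145])[0],f([*(C+41*e),133])[0])
print("axis",f([*C,140]),f([*C,145]))
ang(C,("side",))
# rib direction from initial top & current side, weighting brightness
for n,im,cc in(("side",np.mean([k["pixels"] for k in cs],0),c),("top0",cv2.imread("pics/top0.png").astype(float),None)):
    if cc is None:
        cc=manip.camera("top")
    g=im.min(-1); v,u=np.mgrid[:420,:560]; p=onplane(cc,145,np.c_[u.ravel(),v.ravel()])[:,:2]-C
    r=np.hypot(*p.T); m=(r<36)&(r>12)
    a=np.degrees(np.arctan2(p[:,1],p[:,0]))%360; m&=abs(a-157)<30
    w=np.clip(g.ravel()[m]-55,0,None); q=p[m].T@w/w.sum(); print(n,"rib",np.degrees(np.arctan2(q[1],q[0]))%360,"wmax",w.max(), "c",q)
E
```

```text
clock: 13.8
eef_pos: [511.5, 61.4, 92.8]
eef_rot: [-3.055, 1.57, 0.107]
wrist_force: [-0.2, -0.1, 1.7]
finger_gap: 0.3
[511.46927185  61.44511978  92.79250678] [-0.20561719 -0.0976986   1.65188983] r 56.602769948745724 phi 182.89106027122807
150 lever [314. 563.] rib [271. 401.] [274. 445.]
154 lever [333. 558.] rib [282. 398.] [286. 442.]
158 lever [352. 552.] rib [293. 395.] [297. 438.]
162 lever [370. 546.] rib [304. 391.] [308. 434.]
166 lever [387. 538.] rib [314. 387.] [318. 430.]
170 lever [403. 530.] rib [324. 382.] [328. 425.]
174 lever [419. 521.] rib [333. 377.] [337. 420.]
178 lever [433. 512.] rib [341. 372.] [346. 415.]
axis [[218. 322.]] [[217. 305.]]
side rib 95 mean dir 19.64953800813545 line [-1.    0.03] c [7.  2.5]
side lever 8 mean dir 168.0492026039694 line [-0.907  0.421] c [-54.4  11.5]
side rib 160.96786685193229 wmax 96.4 c [-21.28278007   7.3416026 ]
top0 rib 157.81897067340032 wmax 108.0 c [-21.88359343   8.92207783]
```

View pics/s6.png

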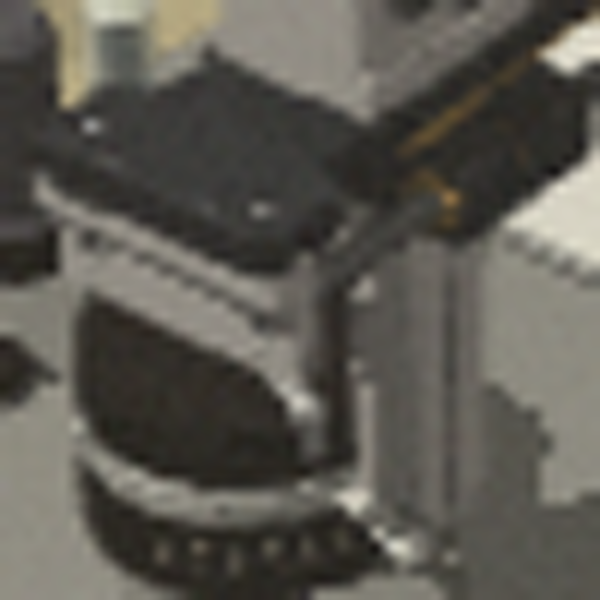

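The lever ball is at (407,547), about 168°. The rib's bent end is at (303,400) to (318,440), about 159–161° with the same pixel offset. I push another 8–9°, back off, rise and look from both cameras.

```bash
python3 -m handwheel '[[[0,-3.95,0],0.07],[[0,-3.95,0],0.07],[[0,-0.5,0],0],[[0,0,0],0],[[0,5,0],0],[[0,8,0],0],[[-20,5,0],0],[[-30,0,0],0],[[-30,0,0],0],[[-20,0,0],0]]'; python3 -m handwheel '[[[0,0,0],0],[[0,40,0],0],[[0,40,0],0],[[0,40,0],0],[[0,30,0],0],[[0,0,0],0],[[0,0,0],0],[[0,0,0],0],[[0,0,0],0],[[0,0,0],0]]'
python3 - <<'E'
from h import *
C=np.array([568,64.3]);s=manip.read_state();print(s["eef_pos"],s["clock"],s["wrist_force"],np.round(rot(s["eef_rot"]),3),s["joints"])
ims=[]
for n in("side","top"):
    cs=[manip.camera(n) for _ in range(4)];c=cs[0]; im=np.mean([k["pixels"] for k in cs],0)
    ims.append(cv2.resize(im[200:250,225:275] if n=="side" else im[170:220,232:282],(400,400),interpolation=cv2.INTER_CUBIC))
    g=im.min(-1); v,u=np.mgrid[:420,:560]; uv=np.c_[u.ravel(),v.ravel()]
    for nm,z,r0,r1 in(("rib",145,12,36),("lever",118,46,72)):
        p=onplane(c,z,uv)[:,:2]-C; r=np.hypot(*p.T); a=np.degrees(np.arctan2(p[:,1],p[:,0]))%360
        m=(r<r1)&(r>r0)&(abs(a-158)<22); w=np.clip(g.ravel()[m]-(55 if nm=="rib" else 145),0,None); q=p[m].T@w/w.sum()
        print(n,nm,np.degrees(np.arctan2(q[1],q[0]))%360,"wmax",w.max(),"c",np.round(q,1),"med",np.median(g.ravel()[m]))
cv2.imwrite("pics/st7.png",np.hstack(ims)[...,::-1])
E
```

```text
clock: 15.4
eef_pos: [509.4, 51.4, 194.0]
eef_rot: [-2.916, 1.57, 0.103]
wrist_force: [0.7, -0.2, -1.2]
finger_gap: 0.6
clock: 16.65
eef_pos: [491.1, -96.6, 192.7]
eef_rot: [-3.006, 1.571, 0.014]
wrist_force: [-0.6, -0.1, -0.5]
finger_gap: 0.1
[491.07007984 -96.64427497 192.65071741] 16.65 [-0.64157161 -0.09974484 -0.50913112] [[ 0.    -0.121 -0.993]
 [ 0.    -0.993  0.121]
 [-1.    -0.    -0.   ]] [-2.67525641e-01  1.83518282e-01  1.64875282e+00  2.11271315e-05
  1.30925097e+00  1.42489085e+00]
side rib 159.63060163887184 wmax 132.25 c [-22.7   8.4] med 68.0
side lever 159.8931270951918 wmax 61.25 c [-56.7  20.8] med 55.125
top rib 157.80796444533217 wmax 112.75 c [-21.9   8.9] med 73.125
top lever 157.30091181394732 wmax 42.0 c [-54.5  22.8] med 123.25[ WARN:0@13.766] global loadsave.cpp:1063 imwrite_ Unsupported depth image for selected encoder is fallbacked to CV_8U.
```

View pics/st7.png

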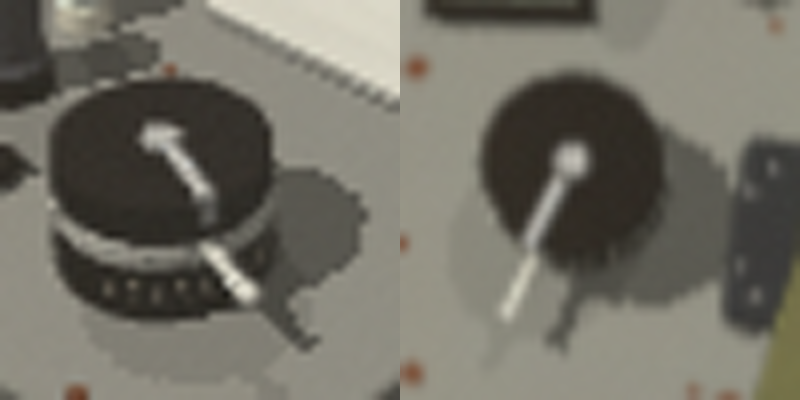

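The lever lies in line with the rib in both views (side 159.6° against 159.9°, top 157.8° against 157.3°). Next is the hasp: I turn the tool square, go in front of it and descend.

```bash
python3 -m handwheel '[[[-5,0,0],-0.106],[[0,0,0],0],[[0,9,12.5],0],[[0,9,12.5],0],[[20,0,0],0],[[20,0,0],0],[[20,0,0],0],[[10,0,0],0],[[0,0,0],0],[[0,0,0],0]]'
python3 - <<'E'
from h import *
s=manip.read_state();print(s["eef_pos"],s["clock"],s["wrist_force"],np.round(rot(s["eef_rot"]),3))
Ps=np.median([cloud(manip.camera("side")) for _ in range(4)],0)
for lo in range(105,185,10):
    m=(Ps[...,2]>lo)&(Ps[...,2]<=lo+10)&(abs(Ps[...,0]-485)<40)&(abs(Ps[...,1]+108)<32); q=Ps[m]
    h=q[(q[:,1]<-95)]; print(lo,len(q),np.round(np.percentile(q[:,0],[5,25,50,75,95])) if len(q) else '',np.round(np.percentile(q[:,1],[5,50,95])) if len(q) else '')
c=manip.camera("side");save(c,"s8.png",(265,150,345,230),7)
print(np.round((proj(c,s["eef_pos"]+[0,0,14])-[265,150])*7),np.round((proj(c,[482.5,-114.5,102])-[265,150])*7),np.round((proj(c,s["eef_pos"]+[8,12,14])-[265,150])*7))
E
```

```text
clock: 18.3
eef_pos: [465.9, -114.8, 128.4]
eef_rot: [2.835, 1.57, -0.323]
wrist_force: [-0.0, -0.5, -0.4]
finger_gap: 0.2
[ 465.92577003 -114.79815421  128.40257   ] 18.3 [-0.00802527 -0.51108767 -0.36557033] [[ 0.001 -0.016 -1.   ]
 [-0.    -1.     0.016]
 [-1.     0.    -0.001]]
105 23 [478. 481. 482. 482. 483.] [-127. -115. -102.]
115 24 [482. 483. 485. 486. 487.] [-127. -113. -103.]
125 20 [484. 487. 488. 489. 491.] [-127. -112. -102.]
135 21 [488. 489. 491. 491. 492.] [-126. -114. -103.]
145 24 [455. 483. 492. 494. 495.] [-125. -114. -102.]
155 44 [454. 455. 465. 496. 499.] [-126. -107. -101.]
165 44 [454. 456. 468. 498. 500.] [-126. -110. -101.]
175 32 [454. 455. 458. 467. 500.] [-121. -105. -101.]
[[311. 357.]] [[276. 421.]] [[279. 363.]]
```

View pics/s8.png

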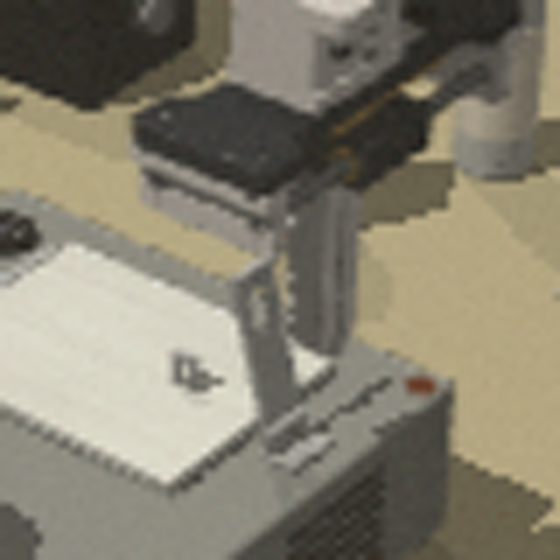

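The fingers stand in front of the hasp, tips at about (325,352), and the strap runs from (275,420) up to (255,270). I sweep it along the hinge arc.

```bash
python3 -m handwheel '[[[0,0,-12],0],[[1.5,0,-6],0],[[2,0,-6],0],[[2.5,0,-5],0],[[3.5,0,-5],0],[[4,0,-4],0],[[5,0,-4],0],[[5,0,-3],0],[[5,0,-2],0],[[0,0,0],0]]'
python3 - <<'E'
from h import *
s=manip.read_state();print(s["eef_pos"],s["clock"],s["wrist_force"])
Ps=np.median([cloud(manip.camera("side")) for _ in range(4)],0)
m=(abs(Ps[...,1]+114.5)<14)&(Ps[...,0]>478)&(Ps[...,0]<570)&(Ps[...,2]>94)&(Ps[...,2]<150); q=Ps[m]
for x in range(480,570,6):
    k=q[(q[:,0]>=x)&(q[:,0]<x+6)]
    if len(k): print(x,len(k),np.round(np.percentile(k[:,2],[10,50,90])))
E
```

```text
clock: 19.8
eef_pos: [512.5, -115.3, 98.6]
eef_rot: [-0.27, 1.57, 2.855]
wrist_force: [-0.1, -0.0, 1.1]
finger_gap: 0.3
[ 512.50374259 -115.2549765    98.62081295] 19.8 [-0.10242802 -0.01541495  1.09139298]
480 15 [ 97. 106. 108.]
486 15 [106. 107. 109.]
492 16 [ 99. 109. 112.]
498 60 [109. 131. 146.]
504 24 [100. 114. 141.]
510 27 [ 99. 117. 145.]
516 17 [ 99. 118. 143.]
522 13 [ 98. 100. 120.]
528 13 [ 97. 100. 123.]
534 18 [ 98. 106. 126.]
540 23 [ 98. 126. 128.]
546 22 [ 98. 128. 132.]
552 11 [ 97.  99. 130.]
558 11 [98. 99. 99.]
564 9 [ 98.  99. 100.]
```

The hasp follows, now at about 0.35 rad. I press on down.

```bash
python3 -m handwheel '[[[3,0,-1],0],[[3,0,-1],0],[[2,0,0],0],[[2,0,0],0],[[1,0,0],0],[[1,0,0],0],[[0,0,0],0],[[0,0,0],0],[[0,0,0],0],[[0,0,0],0]]'
cat > hs.py <<'E'
from h import *
s=manip.read_state();print(s["eef_pos"],s["clock"],s["wrist_force"])
Ps=np.median([cloud(manip.camera("side")) for _ in range(4)],0)
m=(abs(Ps[...,1]+114.5)<11)&(Ps[...,0]>478)&(Ps[...,0]<570)&(Ps[...,2]>94)&(Ps[...,2]<150); q=Ps[m]
for x in range(480,570,6):
    k=q[(q[:,0]>=x)&(q[:,0]<x+6)]
    if len(k): print(x,len(k),np.round(np.percentile(k[:,2],[10,50,90])))
E
python3 hs.py
```

```text
clock: 21.25
eef_pos: [514.7, -115.4, 87.1]
eef_rot: [-0.212, 1.571, 2.913]
wrist_force: [0.2, 0.3, -0.8]
finger_gap: 0.7
[ 514.67678421 -115.37830356   87.13107486] 21.25 [ 0.19098745  0.29214549 -0.82360209]
480 9 [ 96. 106. 108.]
486 9 [102. 105. 107.]
492 6 [104. 105. 106.]
498 47 [104. 123. 144.]
504 24 [104. 120. 146.]
510 7 [105. 117. 143.]
516 13 [ 98. 107. 138.]
522 8 [ 99. 107. 136.]
528 7 [ 98. 107. 115.]
534 8 [ 98. 107. 113.]
540 11 [ 99. 107. 111.]
546 14 [102. 110. 113.]
552 10 [ 98. 109. 112.]
558 4 [ 97. 100. 101.]
564 7 [ 98.  99. 101.]
```

Almost flat and no pressing force yet, so I go on in 1 mm steps.

```bash
python3 -m handwheel '[[[1,0,0],0],[[1,0,0],0],[[0.5,0,0],0],[[0,0,0],0],[[0,0,0],0],[[0,0,0],0],[[0,0,0],0],[[0,0,0],0],[[0,0,0],0],[[0,0,0],0]]'
python3 hs.py | head -1; python3 -m handwheel '[[[0.5,0,0],0],[[0.5,0,0],0],[[0.5,0,0],0],[[0,0,0],0],[[0,0,0],0],[[0,0,0],0],[[0,0,0],0],[[0,0,0],0],[[0,0,0],0],[[0,0,0],0]]'; python3 hs.py
```

```text
clock: 22.7
eef_pos: [514.7, -115.4, 84.7]
eef_rot: [3.089, 1.571, -0.068]
wrist_force: [0.1, -0.0, -0.4]
finger_gap: -0.2
[ 514.71707752 -115.37844888   84.66080631] 22.7 [ 0.14292255 -0.00267476 -0.43525953]
clock: 24.15
eef_pos: [514.8, -115.4, 83.8]
eef_rot: [2.823, 1.57, -0.335]
wrist_force: [-3.2, 0.9, 9.3]
finger_gap: 0.4
[ 514.83483004 -115.38815677   83.83592005] 24.15 [-3.17866794  0.89017295  9.28293649]
480 9 [102. 105. 107.]
486 8 [103. 104. 105.]
492 11 [102. 104. 105.]
498 43 [104. 126. 144.]
504 26 [105. 122. 145.]
510 9 [102. 105. 135.]
516 8 [103. 120. 142.]
522 9 [103. 113. 139.]
528 5 [100. 103. 110.]
534 13 [100. 105. 116.]
540 7 [100. 103. 106.]
546 9 [101. 104. 105.]
552 10 [100. 106. 107.]
558 1 [100. 100. 100.]
564 8 [ 98.  99. 100.]
```

It has bottomed out with 9 N on the strap. One small extra press, then up and clear to check.

```bash
python3 -m handwheel '[[[0.7,0,0],0],[[0,0,0],0],[[0,0,0],0],[[-5,0,0],0],[[-20,0,0],0],[[-30,0,0],0],[[-40,0,0],0],[[0,40,20],0],[[0,40,20],0],[[0,40,20],0]]'; python3 -m handwheel '[[[0,40,20],0],[[0,20,20],0],[[0,0,0],0],[[0,0,0],0],[[0,0,0],0],[[0,0,0],0],[[0,0,0],0],[[0,0,0],0],[[0,0,0],0],[[0,0,0],0]]'; python3 hs.py
python3 - <<'E'
from h import *
C=np.array([568,64.3]); ims=[]
for n in("side","top"):
    cs=[manip.camera(n) for _ in range(4)];c=cs[0]; im=np.mean([k["pixels"] for k in cs],0)
    ims.append(cv2.resize(im[175:265,220:340] if n=="side" else im[145:235,230:350],(400,300),interpolation=cv2.INTER_CUBIC))
    g=im.min(-1); v,u=np.mgrid[:420,:560]; uv=np.c_[u.ravel(),v.ravel()]
    for nm,z,r0,r1 in(("rib",145,12,36),("lever",118,46,72)):
        p=onplane(c,z,uv)[:,:2]-C; r=np.hypot(*p.T); a=np.degrees(np.arctan2(p[:,1],p[:,0]))%360
        m=(r<r1)&(r>r0)&(abs(a-158)<22); w=np.clip(g.ravel()[m]-(55 if nm=="rib" else 145),0,None); q=p[m].T@w/w.sum()
        print(n,nm,np.degrees(np.arctan2(q[1],q[0]))%360)
cv2.imwrite("pics/st9.png",np.hstack(ims)[...,::-1].clip(0,255).astype(np.uint8))
# lid tilt
P=np.median([cloud(manip.camera("side")) for _ in range(3)],0)
m=(abs(P[...,0]-580)<50)&(abs(P[...,1]+117)<70)&(abs(P[...,2]-98)<6)&(abs(P[...,1]+115)>18); q=P[m]; print("lid dz/dx",np.linalg.lstsq(np.c_[q[:,:2],np.ones(len(q))],q[:,2],rcond=None)[0][:2],len(q))
E
```

```text
clock: 25.6
eef_pos: [452.0, -235.4, 177.5]
eef_rot: [2.507, 1.571, -0.65]
wrist_force: [1.0, 0.2, 0.6]
finger_gap: 0.2
clock: 26.85
eef_pos: [411.8, -293.7, 177.5]
eef_rot: [-3.059, 1.571, 0.067]
wrist_force: [-0.4, 0.4, -0.1]
finger_gap: 0.9
[ 411.81262922 -293.72548445  177.45898589] 26.85 [-0.41044779  0.41945288 -0.14781595]
480 7 [ 95. 105. 106.]
486 9 [102. 104. 105.]
492 8 [100. 104. 105.]
498 12 [100. 103. 105.]
504 10 [103. 105. 106.]
510 9 [101. 104. 106.]
516 9 [104. 104. 105.]
522 8 [104. 104. 105.]
528 10 [101. 105. 114.]
534 15 [ 99. 105. 114.]
540 7 [100. 105. 110.]
546 10 [ 98. 104. 106.]
552 9 [103. 106. 108.]
558 1 [100. 100. 100.]
564 7 [ 98.  99. 100.]
side rib 159.6444398253545
side lever 159.93902991262078
top rib 157.86820541751942
top lever 157.32296047067328
lid dz/dx [ 0.00254907 -0.00618238] 522
```

View pics/st9.png

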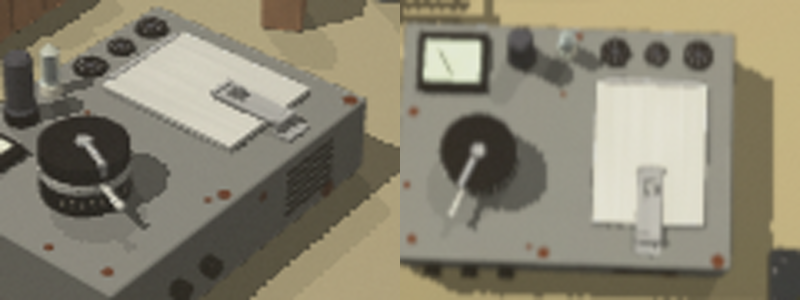

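The hasp lies flat, top face level at z≈104 from hinge to end, with the staple showing through the slot at about (237,92) in the side half. The lever is under the rib, the lid is level and the tubes are in place. Handing in.

```bash
python3 -c "
from cell import manip
print(manip.sign_off())"
```

```text
the job is handed in; nothing more can be done
None
```

The lever is under the pointer rib and the hasp lies flat over the catch. The job is handed in at about 27.5 s of the 48 s allowed; no verdict was reported.

**What I did:** With closed fingers I pushed the selector lever about 73° clockwise. I then swept the hasp over along its hinge arc and pressed it down with about 9 N plus one small extra press.

**Last checks:**
- **Lever and rib:** they agree within about 0.6° in both cameras. The side camera gives 159.6° for the rib and 159.9° for the lever; the top gives 157.9° and 157.3°.
- **Hasp:** its top face is level at z≈104 from hinge to end, with the staple through the slot.
- **Lid:** level within 0.01 rad.
- **Loose things:** both tubes on the deck stand where they were, judged by eye in the last picture. I did not measure the things on the counter, but the arm never went near them.
- **Fixed rings:** I saw no sign of touching them. The wrist force was under about 2 N while pushing, but I had no direct contact reading for the rings.

**What disagreed:** The real fingertips were about 25 mm higher than the reported tool position implied. My first push therefore passed over the lever without touching it. I measured the offset in the pictures, went back and repeated the push 25 mm lower.

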